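Plug the load cell into the tablet tester and clamp it

TASK

Take the load cell out of its storage cradle, stand it upright on the open bench and let go of it, so that you can take it again by its other two sides: in the tester the steel cheeks leave room for fingers only on the sides that the cradle covers. Plug it into the tester's socket until its shoulder sits fully home on the socket block, and then turn the tester's clamp knob clockwise to its end stop and leave everything released. Do not disturb the dish, the weight or the caliper lying about.

Things in the scene. Friction and masses are not known exactly. Their poses are not given: they have to be found in the camera images.
- cell: Plug-in load cell, loose, 0.2 kg: aluminium block 44 (x) x 36 (y) x 50 mm high, steel cap, on a black plug tongue 32 (x) x 24 (y) mm reaching 22 mm below the block's shoulder; 72 mm high in all. Origin: centre of the tongue's underside, z up. A half turn about z makes no difference. Starts upright in the cradle with the cradle's axes; stands by itself on its tongue.
- cradle: Fixed grey cradle: base 100 x 100 x 10 mm, origin under its centre. Two cheeks, 36 mm wide in y, at x +-24 to 32 mm, tops 80 mm above the bench, cover the cell's x faces 2 mm off: in it the cell can be gripped only across its 36 mm width, closing along y. Low lips (tops at 18 mm, 28 mm apart in y) hold the tongue, which stands on the base, 10 mm above the bench.
- tester: Fixed white base unit 180 (x) x 240 (y) x 35 mm, origin under its centre. On it: aluminium socket block 110 x 64 mm, top 63 mm above the bench, centred at x -15, y +50 mm; grey display bar, top 57 mm, at x 57 to 87 mm; clamp knob on a plinth 76 x 76 mm, 55 mm high, at x -15, y -60 mm.
- socket (a point): Centre of the socket hole's mouth on the block's top, axes as the tester's, z up. Hole 33.5 (x) x 25.5 (y) x 25 mm deep, 1 mm chamfer. Steel cheeks at y +-24 to 32 mm, 40 mm long in x, rise 59 mm above the mouth (9 mm above the seated cell's cap): the cell goes in only if gripped across its 44 mm width, closing along x. Seated, its origin is 22 mm below this point.
- clamp (a joint): Turn of the clamp knob, rad: grows clockwise seen from above, end stop (clamped) at 1.5.
- clamp_grip (a point): Point on the knob's axis, at the height to grip: 7 mm below the top of its black grip bar. The bar is 42 mm long along this point's x axis (which turns with the knob), 14 mm thick along its y, and stands 30 mm above the knob's round skirt (44 mm across). The point lies 92 mm above the bench.
- dish: Small round steel dish, 70 mm across, 22 mm high; origin under its centre. Leave it alone.
- weight: Steel calibration weight, 32 mm across, 45 mm high; origin under its centre. Leave it alone.
- caliper: Digital caliper lying flat, 220 mm long along its x axis, at most 12 mm high; origin on the bench below its middle. Leave it alone.

How it is judged:
By the outcome, as a careful person would: the job done as asked, in the order asked, and still so for the second after the job is handed in, with the robot touching nothing.
It also fails if it takes over 61 s, if anything falls off the work surface, if the arm or the gripper's body presses on something with over 40 N, if the wrist force passes 120 N, or if a joint passes its speed limit or range.

ROBOT

A 7-joint arm with a two-finger parallel gripper is mounted at the origin on the work surface. World frame = base frame: x ahead of the robot, y to its left, z up, the work surface at z = 0. Lengths are in m, angles in rad, forces in N, time in s.
With the tool pointing down it reaches from about 0.425 to 0.95 m from the base axis. Payload 16.7 kg.
Tool frame: the origin (TCP) lies on the centre line of the jaws, within the pads' length; the fingertips stand 14 mm ahead of it and the grasp point (between the pads) lies 5 mm behind it (r.finger_overhang is the distance from the TCP to the fingertips, in m); z points along the fingers, y is the line along which they close (so a half turn about z gives the same grasp; the last joint's range is limited). The gripper opens to 94 mm and grips with 3 to 60 N. Pads are 16 mm wide; open, the fingers measure 119 mm over their backs; the gripper's body (75 mm by 177 mm) begins 78 mm behind the grasp point.
Start: joints at [-1.474, 0.426, 0.074, 1.606, -0.034, 1.111, -0.067], TCP at [0.164, 0.655, 0.219] pointing down, gripper open.
Joint ranges: [-2.85, 2.85], [-0.5, 2.14], [-1.23, 1.37], [0.21, 2.46], [-1.02, 4.16], [0.16, 2.05], [-2.73, 2.73]. Speed limits (rad/s): [1.89, 1.89, 2.39, 2.39, 3.01, 3.01, 3.01].

INTERFACE

Orientations are given as a 3x3 rotation matrix whose columns are the frame's x, y, z axes.
In Python, from station import r, let_go, grab, solver, eyes, ticket, current_t, current_qpos, current_joint_vel, current_effort, current_eef_pos, current_ee_rot, current_ft_force, current_moment, current_finger_gap, current_gripper_force gives the robot as it stands. Calls block until the motion is done:
- r.reach(position, orientation): joint-space move of the TCP to a pose.
- r.movel(position, attitude=None, speed=0.15, max_force=None): straight line of the TCP; attitude=None keeps the orientation; speed is the mean speed in m/s. With max_force (N) it stops when the force on the tool has changed by that much, and returns True; else False.
- r.movej(angles): joint-space move.
- let_go() and grab(): open the fingers fully, or close them until they stop; the grip force is fixed at half the most.
- r.wait(seconds).
- solver.inverse_kinematics(position, orientation): joint angles nearest the present ones, or None.
- eyes.read_camera(name): name is "side" or "top"; returns the picture (400x640x3 uint8, red, green, blue); there is no depth.
- eyes.camera_params(name): a dict with "intrinsics" (3x3 intrinsics, pixels), "k1" (the pictures are not rectified: a ray, as slopes to the right and down, at radius r is drawn at 1 + k1 r^2 times it, then the intrinsics apply), "xyz" and "rotation" of the camera in the world. Camera axes: x right, y up, looking along -z (the intrinsics and any distortion apply to the point x, -y, -z); pixel columns grow to the right and rows downward; lengths in m; the calibration is good to about 2 mm. A picture is of the moment at which its call begins. camera_params takes no time and is no camera call.
A pose or a line that the arm cannot do raises r.IKError and nothing moves.
- ticket.finish_job(): hands the job in; it is judged then, once.
Readings, each from a call of its own:
- current_t(): time.
- current_qpos(): joint angles.
- current_joint_vel(): joint speeds.
- current_effort(): joint torques, N m.
- current_eef_pos(): TCP position.
- current_ee_rot(): TCP orientation.
- current_ft_force(): force on the tool from outside, world axes, zero at the start.
- current_moment(): the same for the moment, N m.
- current_finger_gap(): finger opening in m.
- current_gripper_force(): force on a finger pad.
Only numpy, scipy, OpenCV 4.12 (cv2) and the standard library are available. Lean on these libraries where they do the work, as an engineer would, in place of code of your own. Each camera call takes 0.05 s, during which the arm holds its last target. There are 200 camera calls.

## Working session

There is one attempt and no reset: what is moved stays moved. The work goes in short steps, each a Python script; the robot and the scene stay as the last script left them, time stands still between calls to the robot, and variables do not carry over. Pictures are saved under pics/ and viewed, at most 10 in all, crops included, and the job is handed in when it is done.

```bash
ls; mkdir -p pics; python3 - <<'E'
from station import *
import cv2
for n in ("side","top"):
    im=eyes.read_camera(n); cv2.imwrite(f"pics/{n}0.png",im[:,:,::-1]); p=eyes.camera_params(n); print(n,p)
print(current_t(), current_ee_rot(), r.finger_overhang)
E
```

```text
pics
side {'intrinsics': array([[442.00064318,   0.        , 331.59059352],
       [  0.        , 442.00064318, 199.33023833],
       [  0.        ,   0.        ,   1.        ]]), 'k1': -0.07691465005604484, 'xyz': array([0.38507429, 0.70202776, 0.69087816]), 'rotation': array([[-0.97349656,  0.1361748 , -0.1837413 ],
       [-0.22860699, -0.60251726,  0.7646645 ],
       [-0.00657927,  0.78640281,  0.617679  ]])}
top {'intrinsics': array([[437.99046639,   0.        , 331.17962919],
       [  0.        , 437.99046639, 196.93015649],
       [  0.        ,   0.        ,   1.        ]]), 'k1': -0.1021702870286737, 'xyz': array([ 0.4045147 , -0.02536579,  1.14530028]), 'rotation': array([[-0.01680161,  0.98849562, -0.15031341],
       [-0.99983906, -0.01566462,  0.00874505],
       [ 0.00628984,  0.15043615,  0.98859972]])}
0.1 [[-9.69927449e-01  2.43394136e-01 -1.94012894e-04]
 [ 2.43394197e-01  9.69926786e-01 -1.13740870e-03]
 [-8.86603045e-05 -1.15042553e-03 -9.99999334e-01]] 0.014
```

View pics/top0.png

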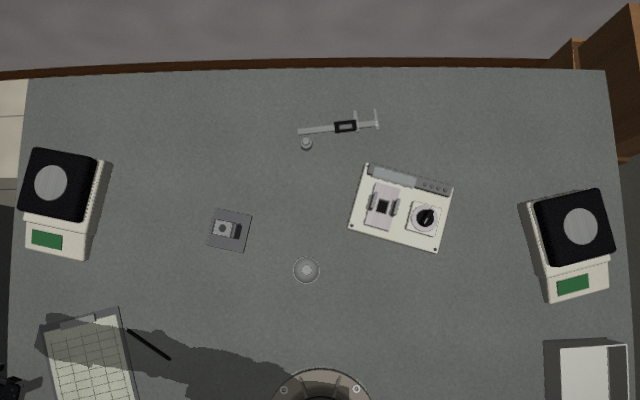

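View pics/side0.png

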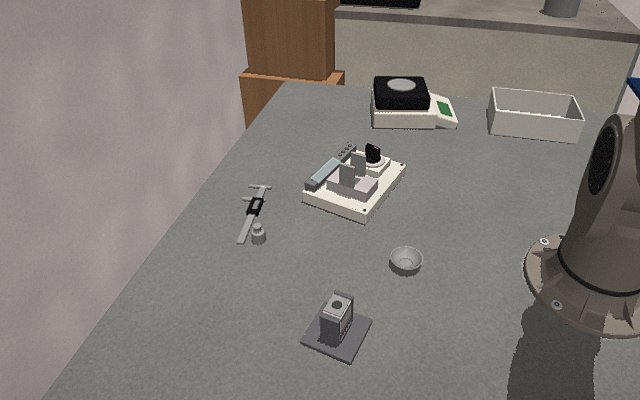

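The top picture shows the cradle with the cell at about (229,230), the tester at (401,208) with its socket at about (383,206) and the knob at (426,217), the dish at (306,270), the weight at (306,143) and the caliper at (340,125). The side picture shows the cradle at (337,325) and the tester at (355,182). I'll zoom in next.

```bash
cat > crop.py <<'E'
import cv2, numpy as np
def crop(im,u0,v0,s,w,h):  # w,h output size; grid ticks every 10 px
    c=im[v0:v0+int(h/s),u0:u0+int(w/s)]
    c=cv2.convertScaleAbs(cv2.resize(c,(w,h),interpolation=cv2.INTER_CUBIC),alpha=1.3,beta=10)
    for u in range(-(-u0//10)*10,u0+int(w/s),10):
        x=int((u+.5-u0)*s); cv2.line(c,(x,0),(x,8),(0,255,255),1); cv2.putText(c,str(u),(x-9,18),0,.33,(0,255,255),1)
    for v in range(-(-v0//10)*10,v0+int(h/s),10):
        y=int((v+.5-v0)*s); cv2.line(c,(0,y),(8,y),(0,255,255),1); cv2.putText(c,str(v),(10,y+4),0,.33,(0,255,255),1)
    return c
E
python3 - <<'E'
from crop import *
t=cv2.imread("pics/top0.png"); s=cv2.imread("pics/side0.png")
cv2.imwrite("pics/cr.png",np.hstack([crop(t,200,200,8,400,480),crop(s,297,285,5,400,480)]))
cv2.imwrite("pics/te.png",np.hstack([crop(t,343,158,3.5,400,600)[:400],crop(s,298,138,3.5,400,400)])) if 0 else None
cv2.imwrite("pics/te1.png",crop(t,344,158,7,784,595))
cv2.imwrite("pics/te2.png",crop(s,299,138,7,784,595))
E
```

```text
(no output)
```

View pics/cr.png

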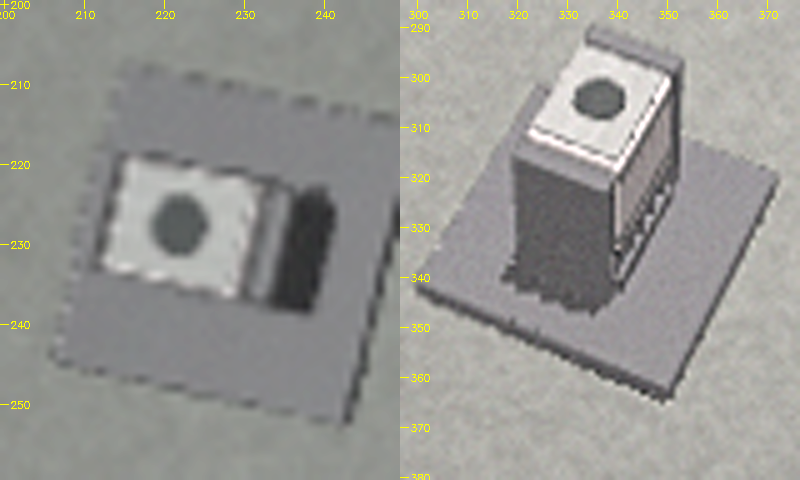

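View pics/te1.png

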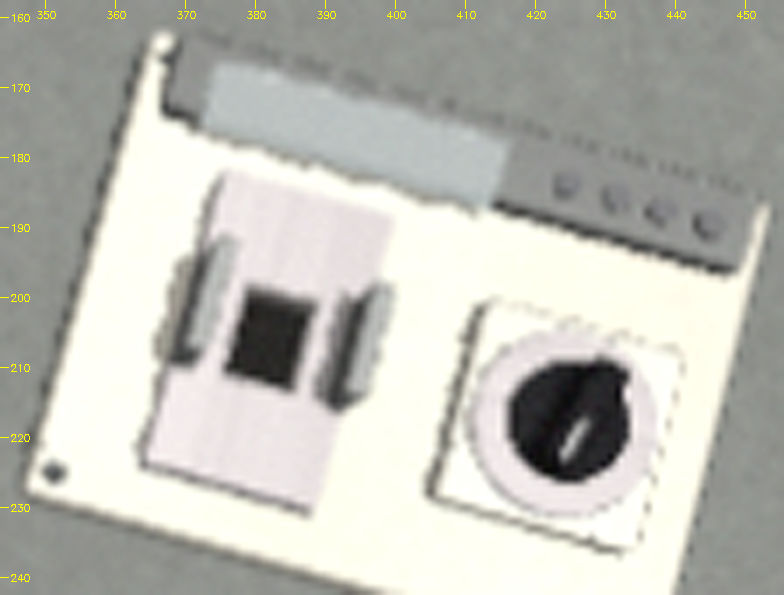

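View pics/te2.png

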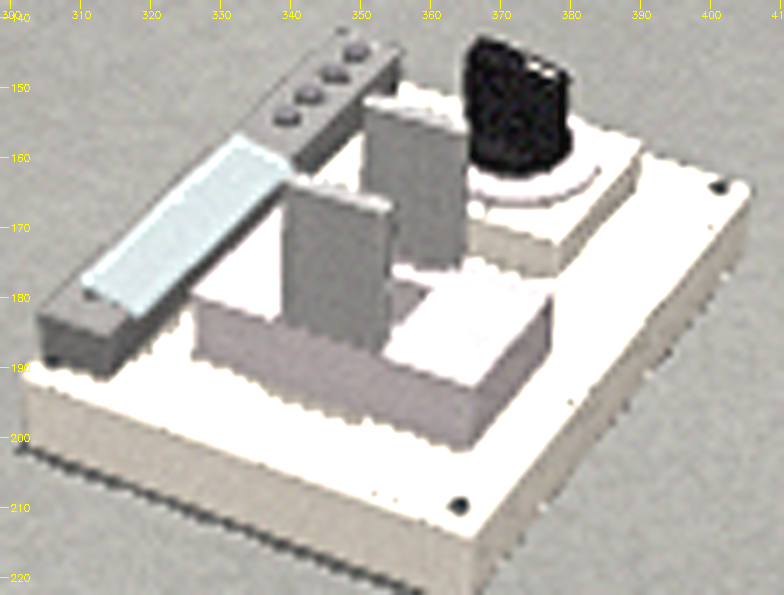

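The left crop shows the cell's cap in the cradle, 44 mm side along the image's right direction, so cradle x is roughly world -y. The tester crops show the hole corners, block corners and base corners, with the knob bar pointing at about -29° world yaw. I'll fit the poses from these points.

```bash
cat > vis.py <<'E'
import numpy as np, cv2
from scipy.optimize import least_squares
from station import eyes
P={n:eyes.camera_params(n) for n in("side","top")}
def proj(n,X):
    p=P[n]; c=(np.atleast_2d(X)-p["xyz"])@p["rotation"]
    a=c[:,:2]*[1,-1]/-c[:,2:]; a=a*(1+p["k1"]*(a**2).sum(1,keepdims=True))
    return a@p["intrinsics"][:2,:2].T+p["intrinsics"][:2,2]
def place(q,L):  # q = x,y,z,yaw ; L local points
    c,s=np.cos(q[3]),np.sin(q[3]); return np.atleast_2d(L)@np.array([[c,s,0],[-s,c,0],[0,0,1]])+q[:3]
def fit(obs,q0,zprior=None):  # obs: list of (cam, local xyz mm, (u,v))
    def f(q):
        e=[(proj(n,place(q,np.array(L)/1000))[0]-uv) for n,L,uv in obs]
        return np.concatenate([np.ravel(e), [] if zprior is None else [(q[2]-zprior)/.0005]])
    s=least_squares(f,q0,loss="soft_l1",x_scale=[.01,.01,.01,.1]); return s.x,f(s.x)
E
cat > fit0.py <<'E'
from vis import *
A=lambda x,y:(200+x/8-.5,200+y/8-.5); B=lambda x,y:(297+(x-400)/5-.5,285+y/5-.5)
C=lambda x,y:(344+x/7-.5,158+y/7-.5); D=lambda x,y:(299+x/7-.5,138+y/7-.5)
np.set_printoptions(precision=4,suppress=True)
# cradle x = right in top image (~ -y world), cradle y = up in image (+x world)
cell=[("top",(0,0,72),A(180,225)),("side",(0,0,72),B(599,99)),
 ("top",(-22,18,72),A(125,157)),("top",(-22,-18,72),A(100,268)),("top",(22,-18,72),A(240,298)),("top",(22,18,72),A(265,183)),
 ("side",(-22,18,72),B(527,137)),("side",(22,18,72),B(585,48)),("side",(22,-18,72),B(668,75)),("side",(-22,-18,72),B(618,165))]
crad=[("top",(-50,-50,10),A(48,360)),("top",(-50,50,10),A(127,62)),("top",(50,-50,10),A(340,418)),
 ("side",(-50,50,10),B(420,290)),("side",(-50,-50,10),B(665,392)),("side",(50,-50,10),B(778,180))]
te=[("top",(1.75,62.75,63),C(247,288)),("top",(1.75,37.25,63),C(316,300)),("top",(-31.75,37.25,63),C(294,391)),("top",(-31.75,62.75,63),C(225,377)),
 ("top",(40,82,63),C(225,172)),("top",(-70,82,63),C(143,465)),("top",(-70,18,63),C(313,512)),("top",(40,18,63),C(398,212)),
 ("top",(90,120,35),C(160,35)),("top",(-90,120,35),C(25,490)),
 ("side",(40,82,63),D(195,292)),("side",(-70,82,63),D(475,385)),("side",(-70,18,63),D(552,295)),
 ("side",(90,120,35),D(22,375)),("side",(-90,120,35),D(472,538)),("side",(-90,-120,35),D(750,188))]
if __name__=="__main__":
  for nm,o,q0 in(("cell",cell,[.3,.2,.01,-1.8]),("crad",crad,[.3,.2,0,-1.8]),("te",te,[.4,-.15,0,-.27])):
    for cams in(("top","side"),("top",),("side",)):
        oo=[a for a in o if a[0] in cams]; q,e=fit(oo,q0,None if len(cams)==2 else q0[2])
        print(nm,cams,q); 
        if len(cams)==2: print(e.reshape(-1,2).round(1).tolist()); qq=q
    if nm=="te":
        print("socket",place(qq,[-.015,.05,.063])); k=place(qq,[-.015,-.06,.092]);print("knob",k,proj("top",k),proj("side",k))
  from station import current_eef_pos
  t=cv2.imread("pics/top0.png")[195:245,395:455]; s=cv2.imread("pics/side0.png")[135:180,355:395]
  g=lambda c,w,h:cv2.resize(np.clip(c.astype(float)*3,0,255).astype(np.uint8),(w,h),interpolation=cv2.INTER_CUBIC)
  cv2.imwrite("pics/knob.png",np.hstack([g(t,480,400),g(s,356,400)])[:,:800])
E
python3 fit0.py
```

```text
cell ('top', 'side') [ 0.4924  0.2324  0.0096 -1.7666]
[[0.3, 0.9], [-0.7, 0.9], [0.1, 0.6], [0.1, 1.1], [0.0, 0.7], [-0.0, 0.6], [-1.3, -0.7], [-2.1, -1.4], [0.1, -0.2], [0.0, 0.8]]
cell ('top',) [ 0.4942  0.2326  0.01   -1.7764]
cell ('side',) [ 0.491   0.2326  0.01   -1.7758]
crad ('top', 'side') [ 0.4921  0.2332 -0.0014 -1.7991]
[[0.2, 1.0], [-0.4, 1.0], [0.7, 2.1], [-2.2, -0.9], [-0.3, 0.8], [-0.5, -0.2]]
crad ('top',) [ 0.4954  0.2334 -0.     -1.8002]
crad ('side',) [ 0.4906  0.234  -0.     -1.7911]
te ('top', 'side') [ 0.5428 -0.2144 -0.     -0.297 ]
[[0.4, -0.0], [0.3, 1.1], [0.0, 0.9], [0.0, 0.1], [0.1, 0.0], [0.2, 0.1], [0.8, 0.5], [-0.1, 1.3], [-0.8, -0.6], [-0.3, 0.9], [-1.2, 0.4], [-0.9, 0.7], [-0.1, -0.3], [-1.6, -0.3], [-0.7, -0.2], [0.1, -0.4]]
te ('top',) [ 0.5436 -0.2143 -0.     -0.3006]
te ('side',) [ 0.5413 -0.2149 -0.     -0.2935]
socket [[ 0.5431 -0.1622  0.063 ]]
knob [[ 0.5109 -0.2674  0.092 ]] [[427.2592 217.2838]] [[371.6807 148.655 ]]
```

View pics/knob.png

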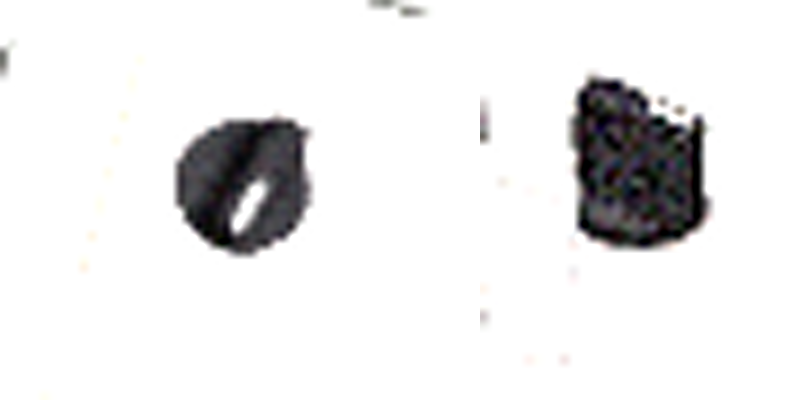

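Both cameras agree on the heights: the cell stands at z≈10 mm and the tester at z≈0. In x they differ by about 3 mm, which I'll calibrate later against the cell at a known place. The knob crop shows the bar running from about (205,240) to (302,128), a world yaw of about -25°. Next is the first grasp.

```bash
cat > h.py <<'E'
from station import *
import numpy as np
def R(phi): c,s=np.cos(phi),np.sin(phi); return np.array([[-s,c,0],[c,s,0],[0,0,-1.]])
def st(m=""): print(m,"t %.1f"%current_t(),"p",np.round(current_eef_pos(),4),"gap %.4f"%current_finger_gap(),"F",np.round(current_ft_force(),1),"gf %.1f"%current_gripper_force(),flush=True)
E
python3 - <<'E'
from h import *
for p in ([.4925,.2328,.2],[.52,.08,.15],[.5431,-.1622,.2],[.511,-.267,.1]):
  for phi in (-.21,2.93,-1.78,1.36,-.297,2.845,-2.0,1.135):
    q=solver.inverse_kinematics(np.array(p),R(phi)); print(p,phi,None if q is None else np.round(q,2))
phi=-1.783+np.pi/2
r.reach(np.array([.4925,.2328,.16]),R(phi)); st("above")
r.movel(np.array([.4925,.2328,.055]),speed=.12,max_force=12); st("down")
grab(); st("grip")
E
```

```text
[0.4925, 0.2328, 0.2] -0.21 [-1.09  0.27  0.63  1.95 -0.19  0.98 -0.58]
[0.4925, 0.2328, 0.2] 2.93 [-0.65  0.23  0.1   1.92 -0.03  0.98  2.4 ]
[0.4925, 0.2328, 0.2] -1.78 [-1.22  0.3   0.8   1.95 -0.26  0.99 -2.08]
[0.4925, 0.2328, 0.2] 1.36 [-0.88  0.24  0.38  1.94 -0.11  0.98  0.91]
[0.4925, 0.2328, 0.2] -0.297 [-1.09  0.27  0.63  1.95 -0.19  0.98 -0.67]
[0.4925, 0.2328, 0.2] 2.845 [-0.66  0.23  0.12  1.93 -0.03  0.98  2.32]
[0.4925, 0.2328, 0.2] -2.0 [-1.48  0.49  1.23  1.96 -0.53  1.07 -2.02]
[0.4925, 0.2328, 0.2] 1.135 [-0.91  0.24  0.42  1.94 -0.12  0.98  0.69]
[0.52, 0.08, 0.15] -0.21 [-0.87  0.32  0.72  2.04 -0.28  0.88 -0.2 ]
[0.52, 0.08, 0.15] 2.93 [ 0.56  0.44 -1.02  1.96  0.45  0.99  2.25]
[0.52, 0.08, 0.15] -1.78 [-1.    0.37  0.89  2.04 -0.37  0.89 -1.68]
[0.52, 0.08, 0.15] 1.36 [-0.75  0.29  0.56  2.03 -0.2   0.87  1.29]
[0.52, 0.08, 0.15] -0.297 [-0.88  0.33  0.73  2.04 -0.28  0.88 -0.29]
[0.52, 0.08, 0.15] 2.845 [-0.53  0.27  0.3   2.02 -0.1   0.87  2.67]
[0.52, 0.08, 0.15] -2.0 [-1.19  0.55  1.22  2.05 -0.63  0.99 -1.63]
[0.52, 0.08, 0.15] 1.135 [-0.77  0.3   0.59  
[... 689 characters left out ...]
67, 0.1] 2.93 [-0.45  0.77  1.21  1.98 -0.86  1.03 -2.19]
[0.511, -0.267, 0.1] -1.78 [-0.37  0.63  1.02  1.97 -0.68  0.92 -0.77]
[0.511, -0.267, 0.1] 1.36 [-0.3   0.57  0.89  1.97 -0.57  0.88  2.26]
[0.511, -0.267, 0.1] -0.297 [-0.37  0.63  1.02  1.97 -0.68  0.92  0.71]
[0.511, -0.267, 0.1] 2.845 [-0.45  0.77  1.21  1.98 -0.86  1.03 -2.27]
[0.511, -0.267, 0.1] -2.0 [-0.37  0.63  1.02  1.97 -0.68  0.92 -0.99]
[0.511, -0.267, 0.1] 1.135 [-0.15  0.48  0.67  1.96 -0.4   0.83  1.88]
above t 2.0 p [0.4922 0.2341 0.16  ] gap 0.0938 F [ 0.  -0.3  0.7] gf 0.0
down t 3.1 p [0.4929 0.2329 0.0556] gap 0.0939 F [ 0.4 -0.5  0.6] gf 0.0
grip t 4.0 p [0.4925 0.2328 0.055 ] gap 0.0354 F [0.4 0.3 0.9] gf 30.0
```

```bash
python3 - <<'E'
from h import *
import cv2
r.movel(np.array([.4925,.2328,.155]),speed=.15); st("lift")
phi=-.297+np.pi/2
r.reach(np.array([.52,.08,.10]),R(phi)); st("over bench")
hit=r.movel(np.array([.52,.08,.042]),speed=.05,max_force=5); st(f"set {hit}")
let_go(); st("released")
r.movel(np.array([.52,.08,.18]),speed=.2)
r.reach(np.array([.40,-.42,.25]),R(phi)); st("aside")
from crop import crop
ims=[]
for n in("top","side"):
    im=eyes.read_camera(n)[:,:,::-1].copy(); cv2.imwrite(f"pics/{n}1.png",im); ims.append(im)
from vis import proj
ct,cs=[np.round(proj(n,[.52,.08,.04])[0]).astype(int) for n in("top","side")]; print(ct,cs)
cv2.imwrite("pics/b1.png",np.hstack([crop(ims[0],ct[0]-25,ct[1]-37,8,400,600),crop(ims[1],cs[0]-25,cs[1]-37,8,400,600)]))
E
```

```text
lift t 4.8 p [0.492  0.2327 0.1543] gap 0.0360 F [ 0.1  0.  -1.9] gf 30.0
over bench t 6.3 p [0.5199 0.0803 0.0998] gap 0.0358 F [ 0.9  0.1 -1.3] gf 30.0
set True t 7.4 p [0.5199 0.0799 0.0446] gap 0.0364 F [0.4 1.2 2.6] gf 30.0
released t 8.4 p [0.5191 0.0798 0.0444] gap 0.0938 F [-0.   0.2  1. ] gf 0.0
aside t 11.1 p [ 0.4008 -0.4191  0.2497] gap 0.0937 F [-0.4  0.2 -0.3] gf 0.0
[286 218] [339 257]
```

View pics/b1.png

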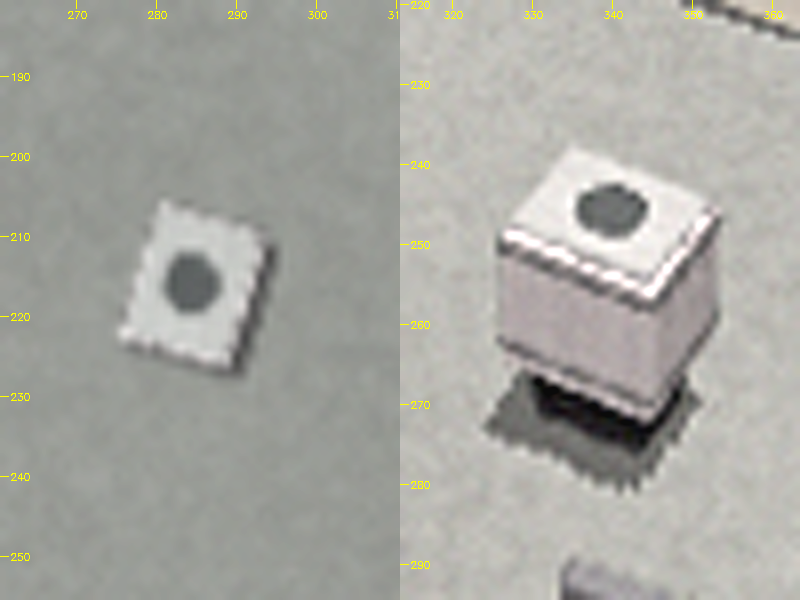

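The cell stands upright on the bench: its cap circle is at about (284.5,215.9) in the top view and about (338.9,246) in the side view. The cell is at a known place, so I can get each camera's bias from it.

```bash
python3 - <<'E'
from fit0 import *
T=lambda x,y:(286-25+x/8-.5,218-37+y/8-.5); S=lambda x,y:(339-25+(x-400)/8-.5,257-37+y/8-.5)
b=[("top",(0,0,72),T(192,283))]*3+[("top",(22,18,72),T(165,200)),("top",(-22,18,72),T(122,330)),("top",(-22,-18,72),T(236,364)),("top",(22,-18,72),T(272,240)),
 ]+[("side",(0,0,72),S(611,211))]*3+[("side",(22,18,72),S(498,232)),("side",(22,-18,72),S(575,150)),("side",(-22,-18,72),S(720,212)),("side",(-22,18,72),S(648,298)),
 ("side",(22,18,22),S(498,340)),("side",(-22,18,22),S(650,418)),("side",(-22,-18,22),S(718,318))]
# orient: tester x ~ up in top image
q,e=fit(b,[.52,.08,0,-.3]); print(q); print(e.reshape(-1,2).round(1).tolist())
for n in("top","side"):
    q,e=fit([a for a in b if a[0]==n],[.52,.08,0,-.3],0); print(n,q)
    tz,_=fit([a for a in te if a[0]==n],[.54,-.21,0,-.3],0); print("  socket",place(tz,[-.015,.05,.063]),"knob",place(tz,[-.015,-.06,.092]),"yaw",tz[3])
E
```

```text
[ 0.5195  0.0794  0.0001 -0.3103]
[[0.6, 1.1], [0.6, 1.1], [0.6, 1.1], [-0.2, 0.9], [-0.3, 1.6], [-0.6, 1.6], [0.3, 0.1], [-0.5, 0.0], [-0.5, 0.0], [-0.5, 0.0], [-0.5, -1.1], [-0.9, -1.5], [-0.2, -1.6], [-0.1, -1.3], [-0.1, 2.8], [-0.6, 1.2], [-0.5, 2.5]]
top [ 0.5223  0.0798 -0.     -0.3172]
  socket [[ 0.5441 -0.1621  0.063 ]] knob [[ 0.5115 -0.2672  0.092 ]] yaw -0.30058251570229005
side [ 0.5186  0.0793 -0.     -0.3239]
  socket [[ 0.5414 -0.1627  0.063 ]] knob [[ 0.5096 -0.268   0.092 ]] yaw -0.29354933468046646
```

```bash
python3 - <<'E'
from h import *
import cv2
phi=-.293; S=np.array([.5423,-.1621,0])
r.reach(np.array([.52,.08,.15]),R(phi)); st("above")
r.movel(np.array([.52,.08,.0446]),speed=.12,max_force=10); st("down")
grab(); st("grip")
r.movel(np.array([.52,.08,.19]),speed=.15)
r.reach(S+[0,0,.195],R(phi)); st("over")
h=r.movel(S+[0,0,.116],speed=.08,max_force=10); st(f"pre {h}")
im=eyes.read_camera("side")[:,:,::-1].copy(); cv2.imwrite("pics/side2.png",im)
h=r.movel(S+[0,0,.096],speed=.02,max_force=8); st(f"ins {h}")
cv2.imwrite("pics/side3.png",eyes.read_camera("side")[:,:,::-1])
E
```

```text
above t 13.3 p [0.5202 0.0794 0.1501] gap 0.0939 F [ 0.1  0.  -0.4] gf 0.0
down t 14.3 p [0.5204 0.08   0.0451] gap 0.0937 F [ 0.2 -0.6  0.5] gf 0.0
grip t 15.2 p [0.52   0.08   0.0446] gap 0.0444 F [0.  0.1 0.9] gf 30.0
over t 17.2 p [ 0.5424 -0.161   0.1945] gap 0.0438 F [ 0.4  0.7 -1.9] gf 30.0
pre False t 18.4 p [ 0.5426 -0.1623  0.1164] gap 0.0437 F [ 0.5 -0.5 -2. ] gf 30.0
ins False t 19.6 p [ 0.5426 -0.1622  0.0961] gap 0.0439 F [ 4.6 -1.7 -3.5] gf 30.0
```

```bash
python3 - <<'E'
from h import *
from crop import *
S=np.array([.5423,-.1621,0])
h=r.movel(S+[0.0003,0,.083],speed=.02,max_force=14); st(f"seat {h}")
im=eyes.read_camera("side")[:,:,::-1].copy(); cv2.imwrite("pics/side4.png",im)
cv2.imwrite("pics/s4.png",crop(im,310,130,8,640,560))
E
```

```text
seat True t 20.2 p [ 0.5428 -0.1621  0.0852] gap 0.0439 F [0.4 0.4 5.1] gf 30.0
```

View pics/s4.png

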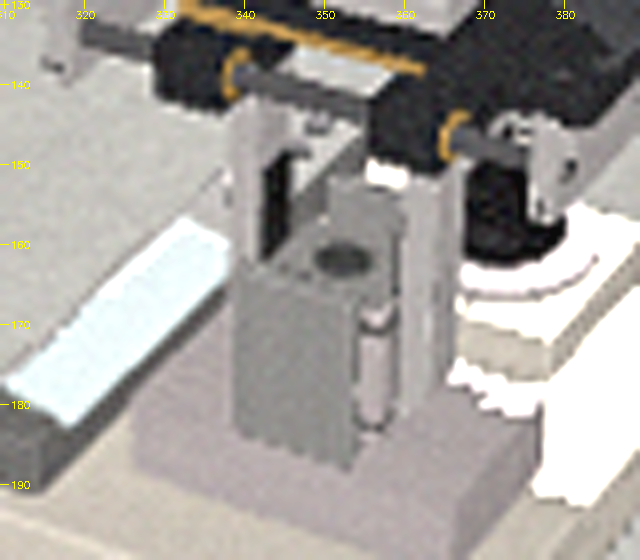

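The side view shows the cell down between the cheeks with its shoulder on the block (bottom edge about (356,183)). TCP z of 85.2 mm matches the 85.6 mm expected when seated. I'll release it and go to the knob.

```bash
python3 - <<'E'
from h import *
let_go(); st("rel")
p=current_eef_pos()
r.movel(np.array([p[0],p[1],.20]),speed=.15)
K=np.array([.5109,-.2674,0]); phi=-.436+np.pi/2
r.reach(K+[0,0,.17],R(phi)); st("above knob")
r.movel(K+[0,0,.087],speed=.1,max_force=10); st("down")
grab(); st("grip"); print(current_moment())
for i in range(1,13):
    r.reach(K+[0,0,.087],R(phi-.1*i)); m=current_moment()
    print("%.1f t %.1f gap %.4f"%(.1*i,current_t(),current_finger_gap()),np.round(m,2),np.round(current_ft_force(),1),flush=True)
    if abs(m[2])>1.5: break
E
```

```text
rel t 21.1 p [ 0.5434 -0.1622  0.0855] gap 0.0942 F [-0.2 -0.   0.1] gf 0.0
above knob t 23.4 p [ 0.5109 -0.2672  0.1697] gap 0.0943 F [-0.3  0.   0. ] gf 0.0
down t 24.4 p [ 0.5112 -0.2676  0.0875] gap 0.0938 F [-0.6  0.3 -0.3] gf 0.0
grip t 25.6 p [ 0.5106 -0.268   0.0871] gap 0.0137 F [-2.3 -3.8  0.8] gf 29.8
[-1.12872954  0.56435565 -0.04684466]
0.1 t 25.8 gap 0.0137 [-1.2   0.66 -0.1 ] [-2.3 -4.5  1.8]
0.2 t 26.1 gap 0.0136 [-1.2   0.69 -0.06] [-2.6 -4.8  1.9]
0.3 t 26.3 gap 0.0137 [-1.15  0.65 -0.09] [-2.8 -4.5  0.9]
0.4 t 26.6 gap 0.0137 [-1.25  0.68 -0.03] [-3.1 -4.5  0.4]
0.5 t 26.8 gap 0.0141 [-1.22  0.62 -0.08] [-3.1 -5.1  1.4]
0.6 t 27.1 gap 0.0137 [-1.24  0.62 -0.04] [-2.  -5.   1.8]
0.7 t 27.3 gap 0.0137 [-1.23  0.61 -0.04] [-2.5 -5.5  2.8]
0.8 t 27.6 gap 0.0138 [-1.26  0.57 -0.06] [-1.7 -5.5  2. ]
0.9 t 27.8 gap 0.0137 [-1.28  0.61 -0.06] [-3.  -5.8  2.4]
1.0 t 28.1 gap 0.0137 [-1.29  0.5  -0.01] [-1.7 -5.1  2.2]
1.1 t 28.3 gap 0.0135 [-1.33  0.49 -0.05] [-2.  -5.   2.2]
1.2 t 28.6 gap 0.0135 [-1.34  0.42 -0.08] [-1.2 -5.5  1.1]
```

```bash
python3 - <<'E'
from h import *
K=np.array([.5109,-.2674,0]); phi=-.436+np.pi/2-1.2
for i in range(1,13):
    r.reach(K+[0,0,.087],R(phi-.04*i)); r.wait(.1); m=current_moment(); y=current_ee_rot()[:,1]
    print("%.2f act %.3f t %.1f gap %.4f gf %.1f"%(1.2+.04*i,1.135-np.arctan2(y[1],y[0]),current_t(),current_finger_gap(),current_gripper_force()),np.round(m,2),np.round(current_ft_force(),1),flush=True)
    if abs(m[2])>.8: break
E
```

```text
1.24 act 1.237 t 28.9 gap 0.0138 gf 29.8 [-1.38  0.36 -0.08] [-0.4 -5.7  1.1]
1.28 act 1.277 t 29.3 gap 0.0138 gf 29.8 [-1.42  0.34 -0.04] [-0.7 -5.2 -0.2]
1.32 act 1.317 t 29.6 gap 0.0140 gf 29.8 [-1.4   0.35 -0.11] [-0.9 -5.6  1.3]
1.36 act 1.357 t 30.0 gap 0.0136 gf 29.9 [-1.39  0.31  0.07] [-1.5 -4.6  0.9]
1.40 act 1.397 t 30.3 gap 0.0141 gf 30.6 [-1.29  0.24  0.66] [-1.  -5.3  1.6]
1.44 act 1.438 t 30.7 gap 0.0148 gf 30.7 [-0.62  0.06  0.54] [-0.6 -2.5  2.2]
1.48 act 1.479 t 31.0 gap 0.0150 gf 31.3 [-0.16 -0.09  0.56] [ 0.9 -0.2  4.3]
1.52 act 1.519 t 31.4 gap 0.0154 gf 34.1 [-0.04 -0.1   0.9 ] [0.5 0.4 4.7]
```

The moment jumped and the gap started to grow at about 1.38 rad, so the knob is at its stop. I'll release, retreat and check.

```bash
python3 - <<'E'
from h import *
from crop import *
let_go(); st("rel"); p=current_eef_pos()
r.movel(np.array([p[0],p[1],.22]),speed=.15)
r.reach(np.array([.42,.22,.30]),current_ee_rot()); st("aside")
t=eyes.read_camera("top")[:,:,::-1].copy(); s=eyes.read_camera("side")[:,:,::-1].copy()
cv2.imwrite("pics/top5.png",t);cv2.imwrite("pics/side5.png",s)
cv2.imwrite("pics/f.png",np.hstack([crop(t,355,165,4,400,400),crop(s,305,130,4,400,400)]))
E
```

```text
rel t 32.6 p [ 0.5109 -0.2674  0.087 ] gap 0.0938 F [ 0.2 -0.1  0.2] gf 0.0
aside t 35.5 p [0.4204 0.2194 0.2999] gap 0.0938 F [-0.6 -1.5  0.2] gf 0.0
```

View pics/f.png

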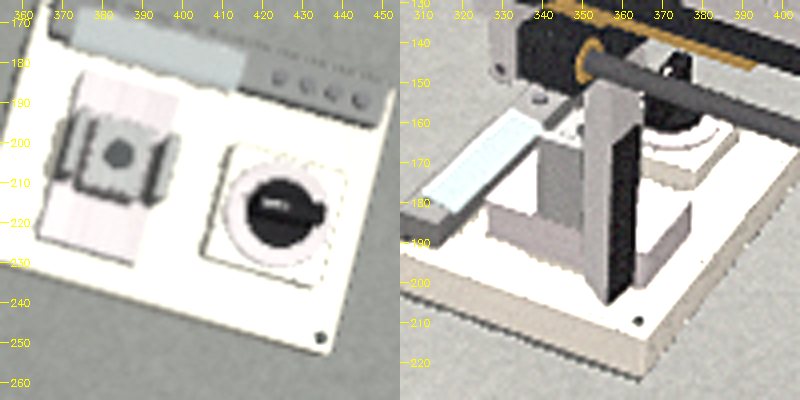

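The final views show the cell seated between the cheeks (cap circle at about (384,203) in the top view). The bar has turned to about horizontal, with its indicator at about (424,216). I'll check the bar's angle numerically.

```bash
python3 - <<'E'
from vis import *
def ang(f,c):
    g=cv2.imread(f,0).astype(float); u0,v0=c; w=g[v0-4:v0+5,u0-5:u0+6]
    # indicator: bright-in-dark weights
    k=np.clip(w-70,0,None); vv,uu=np.mgrid[v0-4:v0+5,u0-5:u0+6]
    print(w.astype(int)); 
    m=np.array([(uu*k).sum(),(vv*k).sum()])/k.sum(); d=np.stack([uu-m[0],vv-m[1]],-1).reshape(-1,2)
    C=(d*k.reshape(-1,1)).T@d; e=np.linalg.eigh(C)[1][:,1]
    # image direction -> world yaw on plane z=.099
    X=np.array([.511,-.267,.099]); J=np.stack([(proj("top",X+[.001,0,0])-proj("top",X))[0],(proj("top",X+[0,.001,0])-proj("top",X))[0]],1)
    a=np.linalg.solve(J,e); print(m,"yaw mod 180",np.degrees(np.arctan2(a[1],a[0]))%180-180)
ang("pics/top0.png",(425,220)); ang("pics/top5.png",(423,215))
E
```

```text
[[ 25  23  15   5   5   9  21  23  26  15  18]
 [ 19  16  13   5  10  18  21  50  30  23  14]
 [ 20   9   5   7   8  21  78  94  46  19  16]
 [ 17  14   5  12  20  51 125  83  32  16  16]
 [ 12   8   7  20  23 115 107  46  18  22  24]
 [  5   5  11  20  51 134  75  24  15  21  21]
 [  5   3  15  20 113 104  46  20  22  24  24]
 [  6   4   9  11  84  55  24  18  26  24  22]
 [ 19   7   7   3  28  17  21  20  23  23  25]]
[425.35672515 220.38888889] yaw mod 180 -33.6121879228879
[[166  99  46  31  25  27  23  27  22  23  25]
 [116  52  18  18  23  23  25  27  26  27  24]
 [ 52  14  16  19  21  20  21  22  22  21  23]
 [ 11   0  43  58  35  24  27  20  25  20  25]
 [  5   7  56 123 134 132 130  78  57  31  22]
 [  8  12  43  91 100  98 108  79  97  52  27]
 [ 12  13  21  24  26  29  45  49  68  38  27]
 [  8   4   8  12  16  13  16  20  22  25  26]
 [ 21  14  18  11   6   8   9  11  12  14  17]]
[421.50262697 214.15061296] yaw mod 180 -128.52851473590056
```

```bash
python3 - <<'E'
from station import *
print(ticket.finish_job(), current_t())
E
```

```text
the job is handed in; nothing more can be done
the job is handed in; nothing more can be done
```

The job is handed in at about 36 s: the cell was regripped on the bench and sits home in the socket, the knob was turned clockwise until it hit a hard stop, and the arm is clear. I did not compare the dish, weight and caliper with the first pictures, but the planned path kept away from them.

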